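# Build up the sample cell and hold the sprung tweezers at the gap mark

## Task

Build up the sample cell in the pocket between the nest's four pins: the cup-shaped body first, then the spacer ring, then the top disc, each lying flat. Then pick up the sprung tweezers, hold them level with their tips a few centimetres above the middle of the top disc, and squeeze them to the gap mark (12 mm between the tips), ready to be handed a pellet. Keep that gap steady for three seconds and finish still holding the tweezers there at the mark; never let the tips close on each other, and leave the other labware where it is.

Things in the scene. Friction and masses are not known exactly. Their poses are not given: they have to be found in the camera images.
- nest: Fixed aluminium base plate 90 x 90 x 12 mm with four upright steel pins. Origin: centre of its underside; x, y along the plate's sides, z up. Pins: 8 mm thick, at x, y = +-21.6 mm (on the diagonals), 46 mm tall above the plate, the top 4 mm tapered. Openings between neighbouring pins are 35 mm wide: fingers can come in along the nest's x or y axis.
- pocket (a point): Centre of the pocket's floor: on the top face of the nest's plate, 12 mm above the table; axes as the nest. The pocket is the space between the four pins, 53 mm across (the parts are 50 mm).
- cell_body: Loose cup-shaped aluminium body of the cell, open upward: 50 mm across, 24 mm tall, 34 mm bore, 90 g; stands upright on the table. Origin: centre of its underside, z up.
- spacer: Loose aluminium spacer ring, open right through: 50 mm outside, 34 mm inside, 14 mm tall, 40 g. Origin: centre of its underside, z up.
- top_disc: Loose solid aluminium disc: 50 mm across, 12 mm tall, 60 g, a small dark dot in the middle of its top. Origin: centre of its underside, z up.
- rest: Fixed white plastic rest on which the tweezers lie: base 170 x 70 x 4 mm with two cross bars 10 mm wide, tops 30 mm above the table, at x = -70 and +45 mm; x points along the tweezers to the tips. Origin on the table, under the middle of the grip plates (within 4 mm). The fingers go down between the bars.
- tweezers: Loose steel sprung tweezers, 60 to 100 g, 190 mm long, blades on edge: they close sideways, in the horizontal plane. This body is the tail and fixed arm. Origin: tail end, underside, centre line; x to the tips, y sideways (fixed arm on +y, straight along x; its grip plate's outer face at y = +12 mm), z up. Blades 12 mm tall, 7 mm at the tips. Balances at about x = 108 mm.
- moving_arm (a joint): Angle of the moving arm, which hinges at x = 15, y = -7.5 mm of the tweezers and springs open by itself: 0 = open (tip gap about 41 mm), grows as it is squeezed; 0.17 rad = at the mark (arms parallel, tip gap 12 mm); 0.235 = the tips meet. Squeezing takes about 2 N per side to begin and 8 N at the mark.
- grip (a point): Point midway between the grip plates as they are at the mark: x = 120, y = 0, z = 7 mm in the tweezers' frame. The plates are 40 mm long, 14 mm tall, dark-ribbed on top. Width over them: about 42 mm sprung open (outer faces at y = +12 and about -30 mm), 24 mm at the mark; near there the tip gap changes 1.7 mm per mm of width.
- mark (a point): The gap mark: middle of two dark lines, 5 mm apart, on a gauge tongue that crosses over the moving arm at x = 152, y = -9 mm in the tweezers' frame. At the mark the moving arm's outer edge lies midway between the lines.
- tip_middle (a point): Point midway between the tips as they are at the mark: x = 190, y = 0, z = 6 mm in the tweezers' frame, 70 mm ahead of point grip.
- tip_fixed (a point): Inner face of the fixed arm's tip (x = 190, y = +6, z = 6 mm in the tweezers' frame).
- tip_moving (a point): Inner face of the moving arm's tip; its distance from tip_fixed is the tip gap.
- amber_bottle: Bystander, to be left alone: brown glass bottle with black cap, 56 mm across, 120 mm tall.
- white_jar: Bystander, to be left alone: white plastic jar, 68 mm across, 80 mm tall.
- beaker: Bystander, to be left alone: open glass beaker, 66 mm across, 85 mm tall.
- flask: Bystander, to be left alone: conical glass flask, 72 mm across the foot, 108 mm tall.
- spatula: Bystander, to be left alone: steel spatula lying flat, 170 mm long.
- dish: Bystander, to be left alone: low white ceramic dish, 84 mm across, 16 mm tall.
Mind the look-alikes: they are no part of the job. What is shaped like the cell_body but blue or red is not meant.

How it is judged:
On the way, in this order (a step that is already met when the one before it is completed fails the run):
1. the body stands seated in the pocket, let go (horizontal distance between cell_body and pocket below 0.004 m and z of cell_body in the frame of pocket between -0.003 and 0.003 m and angle between cell_body's own z axis and vertical below 0.06 rad and contact force between the fingers and cell_body below 0.3 N), for 0.2 s.
2. the spacer ring lies flat on the body in the pocket, let go (horizontal distance between each of cell_body, spacer and pocket below 0.004 m and z of cell_body in the frame of pocket between -0.003 and 0.003 m and angle between each of cell_body, spacer's own z axis and vertical below 0.06 rad and z of spacer in the frame of pocket between 0.021 and 0.027 m and contact force between the fingers and spacer below 0.3 N), for 0.2 s.
3. the top disc lies flat on the spacer in the pocket, let go (horizontal distance between each of cell_body, spacer, top_disc and pocket below 0.004 m and z of cell_body in the frame of pocket between -0.003 and 0.003 m and angle between each of cell_body, spacer, top_disc's own z axis and vertical below 0.06 rad and z of spacer in the frame of pocket between 0.021 and 0.027 m and z of top_disc in the frame of pocket between 0.035 and 0.041 m and contact force between the fingers and top_disc below 0.3 N), for 0.2 s.
4. the tweezers are in the fingers and lifted clear of their rest (horizontal distance between each of cell_body, spacer, top_disc and pocket below 0.004 m and z of cell_body in the frame of pocket between -0.003 and 0.003 m and angle between each of cell_body, spacer, top_disc's own z axis and vertical below 0.06 rad and z of spacer in the frame of pocket between 0.021 and 0.027 m and z of top_disc in the frame of pocket between 0.035 and 0.041 m and height (world z) of tweezers above 0.05 m and contact force between the fingers and tweezers above 1 N and contact force between tweezers and rest below 0.05 N), for 0.1 s.
5. the tweezers' tips are over the disc and the gap is held at the mark, steady for 2 s (horizontal distance between each of cell_body, spacer, top_disc and pocket below 0.004 m and z of cell_body in the frame of pocket between -0.003 and 0.003 m and angle between each of cell_body, spacer, top_disc's own z axis and vertical below 0.06 rad and z of spacer in the frame of pocket between 0.021 and 0.027 m and z of top_disc in the frame of pocket between 0.035 and 0.041 m and horizontal distance between tip_middle and top_disc below 0.018 m and z of tip_middle in the frame of pocket between 0.062 and 0.14 m and angle between tweezers's own z axis and vertical below 0.25 rad and contact force between the fingers and tweezers above 1 N and contact force between tweezers and top_disc below 0.05 N and contact force between tweezers and nest below 0.05 N and contact force between tweezers and rest below 0.05 N and distance between tip_fixed and tip_moving between 0.0095 and 0.0145 m), for 2 s.
At the end, for the whole second after the job is handed in: Body, spacer, disc stacked in the pocket (each centred within 4 mm, height within 3 mm, tilt under 0.06 rad); tweezers still gripped, at rest, touching nothing else, level within 0.25 rad, tips within 18 mm of the disc's axis and 12 to 90 mm above its top, tip gap 12 mm within 2.5 mm (all of step 5 and linear speed of tweezers below 0.03 m/s and velocity of joint moving_arm between -0.1 and 0.1 rad/s); the arm keeps its last pose, push and grip.
It fails at once if the tweezers' tips close on each other (distance between tip_fixed and tip_moving below 0.003 m).
It fails at once if other labware is pushed or tipped over (moved by more than 25 mm) (distance of any of amber_bottle, white_jar, beaker, flask, spatula, dish from where it was at the start of the episode above 0.025 m).
It also fails if it takes over 72 s, if anything falls off the work surface, if the arm or the gripper's body presses on something with over 40 N, if the wrist force passes 120 N, or if a joint passes its speed limit or range.

## Robot

A 6-joint arm with a two-finger parallel gripper is mounted at the origin on the work surface. World frame = base frame: x ahead of the robot, y to its left, z up, the work surface at z = 0. Lengths are in m, angles in rad, forces in N, time in s.
With the tool pointing down it reaches from about 0.375 to 0.975 m from the base axis. Payload 3.8 kg.
Tool frame: the origin (TCP) lies at the very end of the fingers, on their centre line; the grasp point (between the pads) lies 19 mm behind it (bot.pinch_z is the distance from the TCP to the grasp point, in m); x points along the fingers, y is the direction in which the jaws open and shut, and the axes are right-handed (so a half turn about x gives the same grasp; the last joint's range is limited). The gripper opens to 85 mm and grips with 20 to 120 N. Pads are 22 mm wide; open, the fingers measure 114 mm over their backs; the gripper's body (76 mm by 85 mm) begins 54 mm behind the grasp point. The pads swing forward as they close: fully open they stand 13 mm farther back than shut.
Start: joints at [1.196, 0.264, 1.604, -0, 1.274, -0.037], TCP at [0.224, 0.637, 0.231] pointing down, gripper open.
Joint ranges: [-2.63, 2.63], [-0.94, 2.18], [0.31, 2.57], [-1.31, 4.45], [0, 2.66], [-2.55, 2.55]. Speed limits (rad/s): [2.57, 2.57, 3.14, 3.14, 3.14, 3.14].

## Interface

Orientations are given as a rotation vector (axis times angle).
In Python, from workcell import monitor, imaging, finish_job, bot gives the robot as it stands.
- The arm moves only by the tool jog_arm, never from a script. Its argument "rows" is a list of rows, each a list of 7 numbers: the shift along the tool's x, y, z in m, then the turn, a rotation vector about the tool's x, y, z in rad, then the opening in per cent of the stroke, from 0 (shut) to 100 (fully open). A call has 1 to 20 rows; each row is the pose to reach, as a shift and turn from the pose measured when the call began, along the tool's axes at that moment; what a row does not reach only later rows make up. A row lasts 1/10 s, in which the tool goes at most 50 mm and 8.59 degrees, less where a joint would pass 70% of its speed; a pose out of reach is approached as far as the arm can. A call with a gripper value outside its range is refused whole. The fingers move at their own pace and stop on an object; "force" is the grip in N (left out, the last holds). Time passes only in rows, so rows that repeat a pose let the fingers close. It gives the time, the measured TCP pose, the force and the opening at its end, in the units of the state.
- monitor.read_state(): the state, without advancing time (a new reading comes with each control period).
- imaging.read_camera(name): name is "scene" or "top" or "wrist"; returns the picture (420x560x3 uint8, blue, green, red); there is no depth.
- imaging.camera_params(name): a dict with "fx", "fy", "cx", "cy" (pixels), "k1" (the pictures are not rectified: a ray, as slopes to the right and down, at radius r is drawn at 1 + k1 r^2 times it, then the intrinsics apply), "T" (4x4, takes a point from camera to world coordinates); the wrist camera has in their place "T_tool_cam" (4x4, takes a point from camera to tool coordinates, whose origin is the TCP and whose axes are the tool frame's). Camera axes: x right, y down, z forward; pixel columns grow to the right and rows downward; lengths in m; the calibration is good to about 2 mm. A picture is of the moment at which its call begins: read the wrist's pose just before it. camera_params takes no time and is no camera call.
- finish_job(): hands the job in, once; it reports no verdict.
The state is a dict: "time": time; "q": joint angles; "joint_vel": joint speeds; "joint_torque": joint torques, N m; "tool_pos": TCP position; "tcp_rot": TCP orientation; "wrist_force": force on the tool from outside, world axes, zero at the start; "torque": the same for the moment, N m; "width": opening from 0.0 (shut) to 1.0 (fully open).
Only numpy, scipy, OpenCV 4.12 (cv2) and the standard library are available. Lean on these libraries where they do the work, as an engineer would, in place of code of your own. Each camera call takes 0.05 s, during which the arm holds its last target. There are 200 camera calls.

## Working session

There is one attempt and no reset: what is moved stays moved. The work goes in short steps, Python scripts to look and compute and a tool call to move; the robot and the scene stay as the last step left them, time stands still between calls to the robot, and variables do not carry over. Pictures are saved under pics/ and viewed, about 8 in all and at most 12, crops included, and the job is handed in when it is done.

Besides the shell and the picture viewer there is one more tool, called after "Emit:" by a JSON object that holds its "fn" and its "kwargs". jog_arm: Moves the arm, as the interface text tells. Its arguments: {"type":"object","properties":{"rows":{"type":"array","items":{"type":"array","items":{"type":"number"}}},"force":{"type":"number"}},"required":["rows"]}

```bash
ls; mkdir -p pics
python3 - <<'E'
from workcell import monitor, imaging, bot
import cv2,numpy as np
print(monitor.read_state()); print(bot.pinch_z)
for n in ["scene","top","wrist"]: print(n,imaging.camera_params(n))
a=imaging.read_camera("top"); b=imaging.read_camera("scene")
cv2.imwrite("pics/top0.png",a);cv2.imwrite("pics/scene0.png",b)
E
```

```text
pics
{'time': 0.0, 'q': array([ 1.19613397e+00,  2.64758764e-01,  1.60540632e+00, -3.30222311e-05,
        1.27367111e+00, -3.68916208e-02]), 'joint_vel': array([ 1.04951247e-03,  5.38270413e-04,  2.47671450e-05,  1.57771664e-03,
       -1.43800578e-03, -1.04179905e-03]), 'joint_torque': array([-4.17261137e-03, -5.15127218e+01, -3.67300200e+01, -4.85661876e-04,
        1.32826509e-02,  3.29049624e-05]), 'tool_pos': array([0.2234211 , 0.63616991, 0.22994078]), 'tcp_rot': array([ 0.26332747,  1.55492473, -0.26680113]), 'wrist_force': array([-0.79375391, -0.26230745,  0.16586442]), 'torque': array([-0.01145998, -0.04142349,  0.00779989]), 'width': 1.0000243904770947}
0.0187
scene {'fx': 424.44645798468775, 'fy': 424.44645798468775, 'cx': 281.0706606204124, 'cy': 216.51575264195557, 'k1': -0.06271477028720066, 'T': array([[ 4.17650028e-01,  7.33253312e-01, -5.36570625e-01,
         1.09515031e+00],
       [ 9.08607635e-01, -3.37558134e-01,  2.45940382e-01,
        -2.63080599e-01],
       [-7.87179477e-04, -5.90249173e-01, -8.07220722e-01,
         8.35125749e-01],
       [ 0.00000000e+0
[... 241 characters left out ...]
06136737,  0.49301335],
       [-0.99987059,  0.00978354, -0.01277027,  0.00764584],
       [ 0.0121451 , -0.06149415, -0.99803355,  0.97713501],
       [ 0.        ,  0.        ,  0.        ,  1.        ]])}
wrist {'fx': 375.9475168312254, 'fy': 375.9475168312254, 'cx': 284.7634590253797, 'cy': 209.99846092554307, 'k1': -0.08507468439237467, 'T_tool_cam': array([[ 6.77523383e-04, -2.63691188e-01,  9.64606914e-01,
        -1.42788626e-01],
       [ 9.99999582e-01, -4.13983547e-04, -8.15551809e-04,
        -2.08327082e-04],
       [ 6.14385217e-04,  9.64607063e-01,  2.63690797e-01,
        -6.73961988e-02],
       [ 0.00000000e+00,  0.00000000e+00,  0.00000000e+00,
         1.00000000e+00]])}
```

View pics/top0.png

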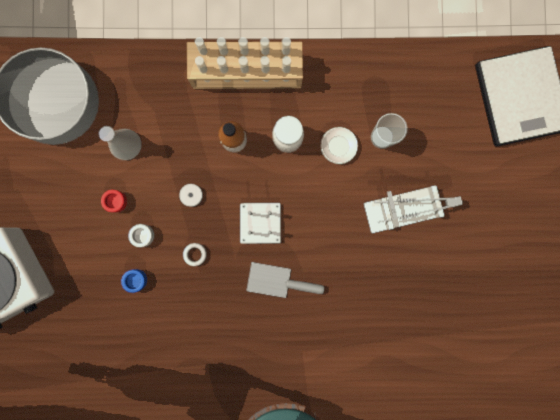

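View pics/scene0.png

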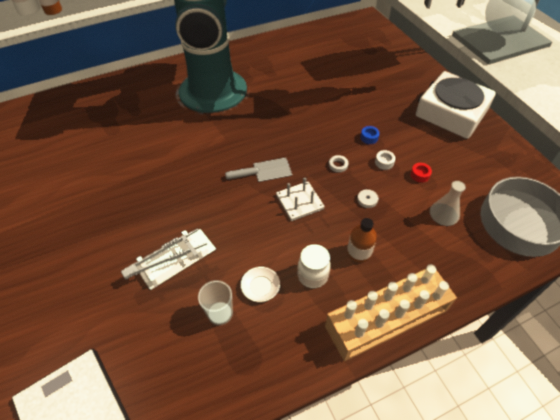

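The top view shows the body (white cup) at about (141,236), the spacer ring at (195,255), the disc with its dot at (191,195), the nest at (261,223) and the rest with the tweezers at (404,208). The tweezers' tail is on the right and their tips point left, towards the nest. The scene view agrees. The blue and red cups are the decoys.

```bash
cat > h.py <<'E'
import numpy as np, cv2
from scipy.spatial.transform import Rotation as R
from workcell import monitor, imaging
def cam(n, st=None):
    p=imaging.camera_params(n)
    if n!="wrist": return p,p["T"]
    st=st or monitor.read_state()
    T=np.eye(4);T[:3,:3]=R.from_rotvec(st["tcp_rot"]).as_matrix();T[:3,3]=st["tool_pos"]
    return p,T@p["T_tool_cam"]
def px2w(n,uv,z,st=None):
    p,T=cam(n,st)
    K=np.array([[p["fx"],0,p["cx"]],[0,p["fy"],p["cy"]],[0,0,1.]])
    s=cv2.undistortPoints(np.array(uv,float).reshape(-1,1,2),K,np.array([p["k1"],0,0,0])).reshape(-1,2)
    d=np.c_[s,np.ones(len(s))]@T[:3,:3].T; o=T[:3,3]
    return (o+d*((np.asarray(z)-o[2])/d[:,2])[:,None])[:,:2]
def goal(pos,yaw,pitch=0):
    """tool down, jaw axis (tool y) at yaw in world (mod pi): print shift, turn from now"""
    st=monitor.read_state(); C=R.from_rotvec(st["tcp_rot"]).as_matrix()
    best=None
    for k in (0,np.pi):
        y=np.array([np.cos(yaw+k),np.sin(yaw+k),0]);x=np.array([0,0,-1.])
        G=np.c_[x,y,np.cross(x,y)]
        rv=R.from_matrix(C.T@G).as_rotvec()
        c=(np.linalg.norm(rv),rv,k)
        print("opt",k>0,"shift",np.round(C.T@(np.array(pos)-st["tool_pos"]),4),"turn",np.round(rv,3),"deg",round(np.degrees(c[0]),1),"rows>=",np.ceil(max(c[0]/.15,np.linalg.norm(np.array(pos)-st["tool_pos"])/.05)))
def show():
    st=monitor.read_state();C=R.from_rotvec(st["tcp_rot"]).as_matrix()
    print("t",round(st["time"],2),"pos",np.round(st["tool_pos"],4),"x",np.round(C[:,0],3),"y",np.round(C[:,1],3),"q",np.round(st["q"],2),"F",np.round(st["wrist_force"],1),"w",round(st["width"],3))
    return st
E
python3 - <<'E'
from h import *
show()
a=cv2.imread("pics/top0.png");hsv=cv2.cvtColor(a,cv2.COLOR_BGR2HSV)
m=((hsv[...,1]<70)&(hsv[...,2]>120)).astype(np.uint8)*255
z={"body":((141,236),.024),"spacer":((195,255),.014),"disc":((191,195),.012),"nest":((261,223),.012),"rest":((404,208),.01)}
cs,_=cv2.findContours(m,cv2.RETR_EXTERNAL,cv2.CHAIN_APPROX_NONE)
for k,(c,h) in z.items():
    for q in cs:
        if len(q)>15 and cv2.pointPolygonTest(q,c,True)>-6 and cv2.contourArea(q)>80:
            w=px2w("top",q.reshape(-1,2),h).astype(np.float32)
            print(k,"circle",cv2.minEnclosingCircle(w),"rect",cv2.minAreaRect(w),"lsq ell",cv2.fitEllipse(w*1000))
cv2.imwrite("pics/m.png",cv2.resize(a[160:260,100:480],None,fx=2.1,fy=2.1,interpolation=cv2.INTER_CUBIC))
E
```

```text
t 0.1 pos [0.2235 0.6362 0.2301] x [-0.001 -0.002 -1.   ] y [ 0.331  0.943 -0.002] q [ 1.2   0.26  1.61  0.    1.27 -0.04] F [ 0.5 -0.1 -0.1] w 1.002
body circle ((0.48979344964027405, 0.3159774839878082), 0.0263921357691288) rect ((0.48990389704704285, 0.31556808948516846), (0.05027397349476814, 0.05062210187315941), 45.202552795410156) lsq ell ((489.87872314453125, 316.1064453125), (50.02421188354492, 50.841976165771484), 146.65992736816406)
spacer circle ((0.4461545944213867, 0.19884034991264343), 0.02598855085670948) rect ((0.44652682542800903, 0.19832167029380798), (0.04916035011410713, 0.048954419791698456), 0.15471170842647552) lsq ell ((446.3387451171875, 198.79330444335938), (49.71895217895508, 49.930030822753906), 130.63121032714844)
disc circle ((0.5799689292907715, 0.20760416984558105), 0.02632388286292553) rect ((0.579343318939209, 0.2081286609172821), (0.05008003115653992, 0.049450989812612534), 0.054420799016952515) lsq ell ((580.0078125, 207.81765747070312), (50.170833587646484, 50.534053802490234), 106.8990249633789)
nest circle ((0.5147029757499695, 0.05049661919474602), 0.062339238822460175) rect ((0.5143876671791077, 0.050498660653829575), (0.09066186100244522, 0.09047528356313705), 89.44390869140625) lsq ell ((514.7857666015625, 50.738426208496094), (105.1046371459961, 106.02095794677734), 44.46928405761719)
rest circle ((0.5454738736152649, -0.29703307151794434), 0.11120688915252686) rect ((0.5536910891532898, -0.29677820205688477), (0.0847841277718544, 0.21855910122394562), 13.21212387084961) lsq ell ((544.3165283203125, -280.1493225097656), (79.80697631835938, 231.63751220703125), 12.133869171142578)
```

Run:
```python
from h import *
goal([.490,.316,.13],0)
```

```text
opt False shift [ 0.1005 -0.2136  0.3576] turn [1.233e+00 1.000e-03 2.000e-03] deg 70.6 rows>= 9.0
opt True shift [ 0.1005 -0.2136  0.3576] turn [-1.909e+00 -2.000e-03  1.000e-03] deg 109.4 rows>= 13.0
```

Emit:
{"fn": "jog_arm", "kwargs": {"rows": [[0,-0.03,0.05,0.14,0,0,80],[0.0,-0.06,0.1,0.28,0,0,80],[0,-0.09,0.15,0.42,0,0,80],[0.0,-0.12,0.2,0.56,0,0,80],[0.02,-0.15,0.25,0.7,0,0,80],[0.05,-0.18,0.29,0.84,0,0,80],[0.07,-0.195,0.32,0.98,0,0,80],[0.09,-0.205,0.345,1.1,0,0,80],[0.1,-0.2136,0.3576,1.2,0,0,80],[0.1,-0.2136,0.3576,1.233,0,0,80],[0.1,-0.2136,0.3576,1.233,0,0,80]]}}

```text
time: 1.2
tool_pos: [0.4896, 0.3143, 0.1287]
tcp_rot: [1.207, 1.208, -1.215]
wrist_force: [0.1, -0.1, -0.2]
width: 0.798
```

Run:
```python
from h import *
st=show()
a=imaging.read_camera("wrist");cv2.imwrite("pics/w1.png",a)
```

```text
t 1.2 pos [0.4896 0.3143 0.1287] x [-0.004 -0.003 -1.   ] y [ 1.    -0.002 -0.004] q [ 0.53  0.18  1.91 -0.    1.06  0.53] F [ 0.1 -0.1 -0.2] w 0.798
```

View pics/w1.png

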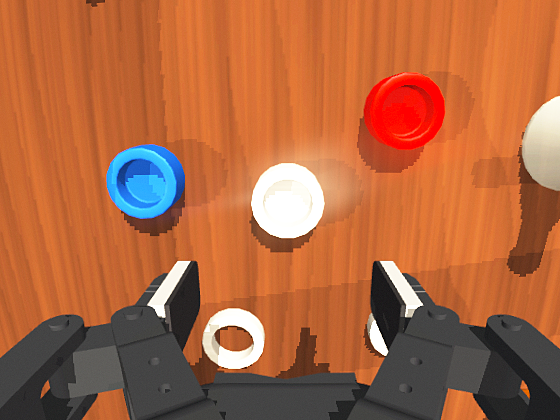

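The wrist view shows the body's rim at (288,200) between the open fingers. The blue cup is at (146,182), the red one at (404,110) and the spacer at (234,338).

```bash
cat >> h.py <<'E'
def blob(n,img,uv,z,st=None,smax=90,vmin=150):
    hsv=cv2.cvtColor(img,cv2.COLOR_BGR2HSV)
    m=((hsv[...,1]<smax)&(hsv[...,2]>vmin)).astype(np.uint8)*255
    m=cv2.morphologyEx(m,cv2.MORPH_OPEN,np.ones((3,3)))
    cs,_=cv2.findContours(m,cv2.RETR_EXTERNAL,cv2.CHAIN_APPROX_NONE)
    q=max((c for c in cs if len(c)>20),key=lambda c:cv2.pointPolygonTest(c,uv,True))
    w=px2w(n,cv2.convexHull(q).reshape(-1,2),z,st)
    w2=px2w(n,q.reshape(-1,2),z,st).astype(np.float32)
    e=cv2.fitEllipse(w2*1000)
    print("bbox x",w[:,0].min().round(4),w[:,0].max().round(4),"y",w[:,1].min().round(4),w[:,1].max().round(4),"mid",((w.max(0)+w.min(0))/2).round(4),"ell",np.round(e[0],1),np.round(e[1],1))
    return w2
E
python3 - <<'E'
from h import *
st=show()
a=cv2.imread("pics/w1.png")
blob("wrist",a,(288,180),.024,st);blob("wrist",a,(211,338),.014,st)
goal([.49,.316,.003],0)
E
```

```text
t 1.25 pos [0.4898 0.3154 0.1297] x [-0.002 -0.002 -1.   ] y [ 1.    -0.    -0.002] q [ 0.53  0.18  1.91 -0.    1.06  0.53] F [-0.9 -0.1  0.8] w 0.798
bbox x 0.4657 0.5155 y 0.2941 0.3461 mid [0.4906 0.3201] ell [490.5 319.7] [49.  52.5]
bbox x 0.422 0.4721 y 0.176 0.2322 mid [0.4471 0.2041] ell [447.5 203.8] [49.1 56.7]
opt False shift [ 0.1267  0.0005 -0.0009] turn [-0.     0.002  0.002] deg 0.2 rows>= 3.0
opt True shift [ 0.1267  0.0005 -0.0009] turn [ 3.141e+00  3.000e-03 -4.000e-03] deg 180.0 rows>= 21.0
```

Emit:
{"fn": "jog_arm", "kwargs": {"rows": [[0.045,0.0005,-0.0015,0,0.002,0.002,80],[0.09,0.0005,-0.0015,0,0.002,0.002,80],[0.115,0.0005,-0.0015,0,0.002,0.002,80],[0.1265,0.0005,-0.0015,0,0.002,0.002,75],[0.1265,0.0005,-0.0015,0,0.002,0.002,65],[0.1265,0.0005,-0.0015,0,0.002,0.002,55],[0.1265,0.0005,-0.0015,0,0.002,0.002,55],[0.1265,0.0005,-0.0015,0,0.002,0.002,50],[0.1265,0.0005,-0.0015,0,0.002,0.002,50]], "force": 25}}

```text
time: 2.15
tool_pos: [0.4909, 0.317, 0.0045]
tcp_rot: [1.211, 1.208, -1.208]
wrist_force: [0.6, 0.7, -1.2]
width: 0.562
```

Run:
```python
from h import *
st=show()
a=imaging.read_camera("wrist");cv2.imwrite("pics/w2.png",a)
```

```text
t 2.15 pos [0.4909 0.317  0.0045] x [ 0.002  0.001 -1.   ] y [ 1.    -0.     0.002] q [ 0.53  0.33  1.98 -0.    0.83  0.53] F [ 0.6  0.7 -1.2] w 0.562
```

View pics/w2.png

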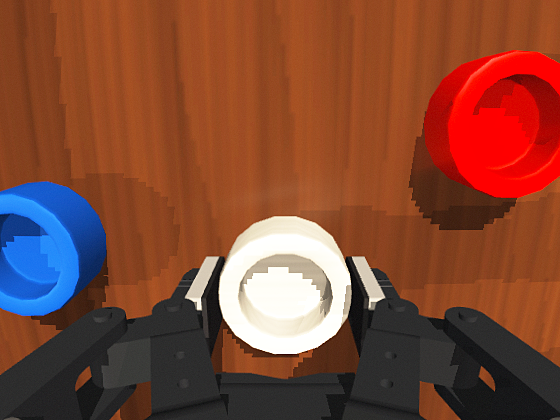

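The wrist view shows the body centred at (285,285) between the pads, whose inner edges are at about x=217 and x=352, nearly touching it. I'll firm the grip, open, turn 90° and close again, which centres the other axis.

Emit:
{"fn": "jog_arm", "kwargs": {"rows": [[0.001,0,0,0,0,0,40],[0.001,0,0,0,0,0,40],[0.001,0,0,0,0,0,40]]}}

```text
time: 2.5
tool_pos: [0.4907, 0.3169, 0.004]
tcp_rot: [1.21, 1.208, -1.209]
wrist_force: [-0.9, -2.1, 5.7]
width: 0.564
```

Emit:
{"fn": "jog_arm", "kwargs": {"rows": [[0,0,0,0,0,0,78],[0,0,0,0,0,0,78],[0,0,0,-0.14,0,0,78],[0,0,0,-0.28,0,0,78],[0,0,0,-0.42,0,0,78],[0,0,0,-0.56,0,0,78],[0,0,0,-0.7,0,0,78],[0,0,0,-0.84,0,0,78],[0,0,0,-0.98,0,0,78],[0,0,0,-1.12,0,0,78],[0,0,0,-1.26,0,0,78],[0,0,0,-1.4,0,0,78],[0,0,0,-1.52,0,0,78],[0,0,0,-1.571,0,0,75],[0,0,0,-1.571,0,0,60],[0,0,0,-1.571,0,0,50],[0,0,0,-1.571,0,0,45],[0,0,0,-1.571,0,0,40],[0,0,0,-1.571,0,0,40],[0,0,0,-1.571,0,0,40]]}}

```text
time: 4.5
tool_pos: [0.4909, 0.317, 0.0041]
tcp_rot: [0.001, 1.569, 0.0]
wrist_force: [-0.2, 0.7, 2.2]
width: 0.579
```

Run:
```python
from h import *
st=show()
goal([.5146,.0505,.16],np.pi/2)
```

```text
t 4.5 pos [0.4909 0.317  0.0041] x [ 0.002  0.001 -1.   ] y [0.    1.    0.001] q [ 0.53  0.33  1.98 -0.    0.83 -1.04] F [-0.2  0.7  2.2] w 0.579
opt False shift [-0.156  -0.2664  0.0241] turn [-0.     0.002 -0.001] deg 0.1 rows>= 7.0
opt True shift [-0.156  -0.2664  0.0241] turn [ 3.141e+00 -1.000e-03 -2.000e-03] deg 180.0 rows>= 21.0
```

Emit:
{"fn": "jog_arm", "kwargs": {"rows": [[-0.04,0,0,0,0.002,-0.001,40],[-0.085,-0.01,0.005,0,0.002,-0.001,40],[-0.125,-0.04,0.02,0,0.002,-0.001,40],[-0.146,-0.085,0.035,0,0.002,-0.001,40],[-0.146,-0.13,0.05,0,0.002,-0.001,40],[-0.146,-0.175,0.06,0,0.002,-0.001,40],[-0.146,-0.22,0.075,0,0.002,-0.001,40],[-0.146,-0.25,0.08,0,0.002,-0.001,40],[-0.146,-0.2665,0.08,0,0.002,-0.001,40],[-0.146,-0.2665,0.08,0,0.002,-0.001,40],[-0.146,-0.2665,0.08,0,0.002,-0.001,40],[-0.146,-0.2665,0.08,0,0.002,-0.001,40]]}}

```text
time: 5.7
tool_pos: [0.5701, 0.0517, 0.1498]
tcp_rot: [-0.0, 1.572, 0.001]
wrist_force: [-0.5, -0.4, -1.2]
width: 0.582
```

Run:
```python
from h import *
st=show()
a=imaging.read_camera("wrist");cv2.imwrite("pics/w3.png",a)
show()
```

```text
t 5.7 pos [0.5701 0.0517 0.1498] x [-0.001  0.    -1.   ] y [-0.001  1.     0.   ] q [ 0.05  0.14  1.91  0.    1.09 -1.52] F [-0.5 -0.4 -1.2] w 0.582
t 5.75 pos [0.5702 0.0518 0.15  ] x [-0.001  0.    -1.   ] y [-0.001  1.     0.   ] q [ 0.05  0.14  1.91  0.    1.09 -1.52] F [-0.1 -0.5 -0.5] w 0.578
```

View pics/w3.png

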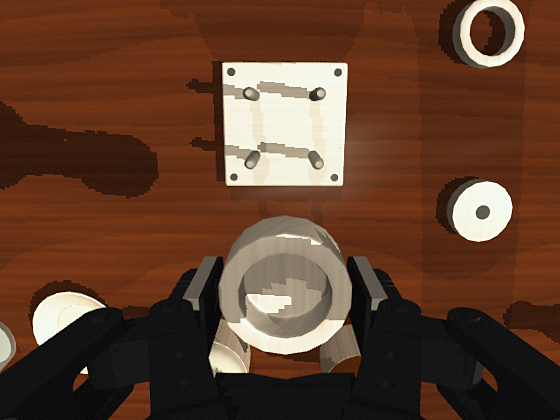

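The wrist view shows the nest plate with corners near (222,63), (347,63), (343,186) and (225,186), pins inside it, and the held body level at (285,283). The spacer at (487,32) and the disc at (483,211) are also in view.

Run:
```python
from h import *
st={"tool_pos":np.array([.5701,.0517,.1498]),"tcp_rot":np.array([0,1.572,.001])}
a=cv2.imread("pics/w3.png")
w=blob("wrist",a,(285,80),.012,st,smax=80,vmin=140)
print(cv2.minAreaRect(w))
g=cv2.cvtColor(a,cv2.COLOR_BGR2GRAY)
c=np.array([[222,63],[347,63],[343,186],[225,186]],np.float32).reshape(-1,1,2)
cv2.cornerSubPix(g,c,(5,5),(-1,-1),(3,50,.01));c=c.reshape(-1,2)
q=px2w("wrist",c,.012,st);print(c.round(1).tolist(),q.round(4).tolist(),q.mean(0))
# plate screw dots
m=(g[50:200,210:360]<90).astype(np.uint8)
n,l,s,ce=cv2.connectedComponentsWithStats(m)
for i in range(1,n):
    if 20<s[i,4]<140: print("dot",(ce[i]+[210,50]).round(1),s[i].tolist(),px2w("wrist",ce[i]+[210,50],.012,st).round(4), px2w("wrist",ce[i]+[210,50],.058,st).round(4))
b=cv2.imread("pics/top0.png");w=blob("top",b,(261,240),.012);print(cv2.minAreaRect(w))
print("disc/spacer");blob("wrist",a,(470,211),.012,st);blob("wrist",a,(516,32),.014,st)
cv2.imwrite("pics/c3.png",cv2.resize(a[50:200,210:360],None,fx=4,fy=4,interpolation=cv2.INTER_CUBIC))
```

```text
bbox x 0.4704 0.5594 y 0.0064 0.096 mid [0.5149 0.0512] ell [515.   51.1] [104.  104.8]
((0.515000581741333, 0.051199108362197876), (0.08920589834451675, 0.08925024420022964), 89.7168960571289)
[[221.8000030517578, 62.400001525878906], [346.70001220703125, 62.900001525878906], [341.79998779296875, 185.0], [226.10000610351562, 184.8000030517578]] [[0.4707, 0.007], [0.471, 0.0955], [0.5594, 0.095], [0.5593, 0.007]] [0.51508475 0.05111739]
dot [230.7  71.6] [17, 18, 8, 8, 47] [[0.477  0.0131]] [[0.4812 0.0194]]
dot [337.5  72. ] [125, 19, 6, 7, 38] [[0.4773 0.0892]] [[0.4815 0.083 ]]
dot [245.9  94.2] [33, 37, 10, 13, 35] [[0.4928 0.0236]] [[0.4944 0.0282]]
dot [313.9  94.8] [99, 38, 12, 13, 92] [[0.4932 0.0726]] [[0.4948 0.0692]]
dot [250.3 156.4] [35, 101, 14, 17, 45] [[0.5376 0.0259]] [[0.5319 0.0301]]
dot [233.5 176.5] [21, 124, 6, 6, 32] [[0.5529 0.0128]] [[0.5447 0.0192]]
bbox x 0.4693 0.56 y 0.007 0.0957 mid [0.5147 0.0514] ell [515.2  51.5] [103.7 105.2]
((0.514432430267334, 0.05163206532597542), (0.08839192986488342, 0.09040713310241699), 89.44548797607422)
disc/spacer
bbox x 0.5558 0.6052 y 0.1839 0.233 mid [0.5805 0.2085] ell [580.5 208.4] [48.3 48.7]
bbox x 0.4248 0.4708 y 0.1751 0.2235 mid [0.4478 0.1993] ell [447.2 199.4] [46.6 48.3]
```

View pics/c3.png

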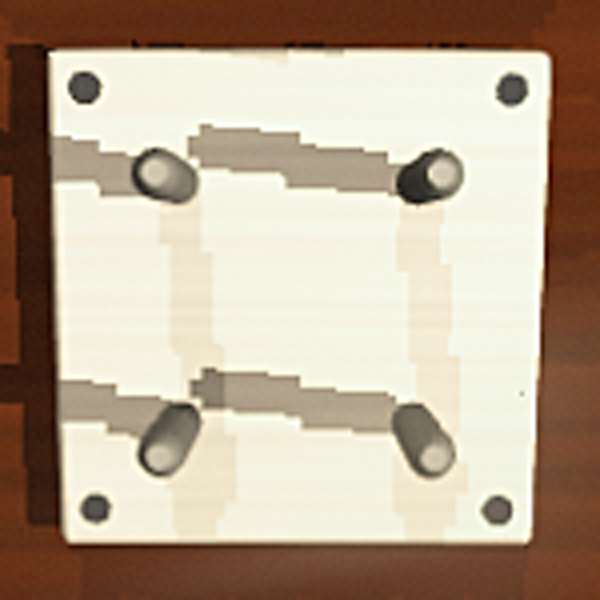

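The crop shows the plate square to the picture, with pin tops at crop pixels (155,172), (442,172), (162,457) and (433,457). I'll check these against the plate centre.

Run:
```python
from h import *
st={"tool_pos":np.array([.5701,.0517,.1498]),"tcp_rot":np.array([0,1.572,.001])}
p=np.array([[155,172],[442,172],[433,457],[162,457]])/4+[209.6,49.6]
q=px2w("wrist",p,.058,st);print(q.round(4).tolist(),q.mean(0))
show();goal([.515,.051,.075],np.pi/2)
```

```text
[[0.4935, 0.0297], [0.4935, 0.0729], [0.5366, 0.0724], [0.5366, 0.0299]] [0.51506067 0.05119927]
t 5.75 pos [0.5702 0.0518 0.15  ] x [-0.001  0.    -1.   ] y [-0.001  1.     0.   ] q [ 0.05  0.14  1.91  0.    1.09 -1.52] F [-0.1 -0.5 -0.5] w 0.578
opt False shift [ 0.075  -0.0008 -0.0551] turn [ 0.001 -0.001 -0.   ] deg 0.1 rows>= 2.0
opt True shift [ 0.075  -0.0008 -0.0551] turn [-3.14e+00  0.00e+00 -1.00e-03] deg 179.9 rows>= 21.0
```

Emit:
{"fn": "jog_arm", "kwargs": {"rows": [[0.02,-0.0007,-0.03,0,0,0,40],[0.05,-0.0007,-0.05,0,0,0,40],[0.07,-0.0007,-0.055,0,0,0,40],[0.075,-0.0007,-0.055,0,0,0,40],[0.075,-0.0007,-0.055,0,0,0,40],[0.082,-0.0007,-0.055,0,0,0,40],[0.09,-0.0007,-0.055,0,0,0,40],[0.098,-0.0007,-0.055,0,0,0,40],[0.106,-0.0007,-0.055,0,0,0,40],[0.106,-0.0007,-0.055,0,0,0,40]]}}

```text
time: 6.75
tool_pos: [0.5139, 0.0509, 0.0424]
tcp_rot: [-0.001, 1.574, 0.001]
wrist_force: [-0.6, -0.0, -1.0]
width: 0.579
```

Run:
```python
from h import *
st=show()
goal([.515,.051,.017],np.pi/2)
```

```text
t 6.75 pos [0.5139 0.0509 0.0424] x [-0.004 -0.    -1.   ] y [-0.001  1.    -0.   ] q [ 0.05  0.17  2.1   0.    0.87 -1.52] F [-0.6 -0.  -1. ] w 0.579
opt False shift [0.0254 0.0001 0.0011] turn [ 0.001 -0.004  0.   ] deg 0.2 rows>= 1.0
opt True shift [0.0254 0.0001 0.0011] turn [-3.141 -0.    -0.006] deg 179.9 rows>= 21.0
```

No contact force, and the body's underside is already 20 mm below the pin tops. I'll lower it the rest of the way and release.

Emit:
{"fn": "jog_arm", "kwargs": {"rows": [[0.008,0,0.001,0,-0.004,0,40],[0.016,0,0.001,0,-0.004,0,40],[0.022,0,0.001,0,-0.004,0,40],[0.0255,0,0.001,0,-0.004,0,40],[0.0255,0,0.001,0,-0.004,0,40],[0.0255,0,0.001,0,-0.004,0,40]]}}

```text
time: 7.35
tool_pos: [0.515, 0.0509, 0.0169]
tcp_rot: [-0.001, 1.57, 0.001]
wrist_force: [0.0, -0.6, -0.6]
width: 0.577
```

Emit:
{"fn": "jog_arm", "kwargs": {"rows": [[0.0,0,0,0,0,0,62],[0.0,0,0,0,0,0,68],[0,0,0,0,0,0,75],[0,0,0,0,0,0,75]]}}

```text
time: 7.75
tool_pos: [0.5152, 0.0509, 0.0171]
tcp_rot: [-0.001, 1.57, 0.001]
wrist_force: [-1.0, 0.1, 0.0]
width: 0.75
```

Emit:
{"fn": "jog_arm", "kwargs": {"rows": [[-0.03,0,0,0,0,0,75],[-0.07,0,0,0,0,0,75],[-0.11,0,0.03,0,0,0,75],[-0.11,0,0.06,0,0,0,75],[-0.11,0,0.06,0,0,0,75],[-0.11,0,0.06,0,0,0,75]]}}

```text
time: 8.35
tool_pos: [0.5749, 0.051, 0.1269]
tcp_rot: [-0.001, 1.571, 0.001]
wrist_force: [0.0, 0.9, -0.4]
width: 0.75
```

Run:
```python
from h import *
st=show()
a=imaging.read_camera("wrist");cv2.imwrite("pics/w4.png",a)
goal([.447,.199,.003],np.pi/2)
```

```text
t 8.35 pos [0.5749 0.051  0.1269] x [ 0. -0. -1.] y [-0.001  1.    -0.   ] q [ 0.05  0.17  1.92 -0.    1.05 -1.53] F [ 0.   0.9 -0.4] w 0.75
opt False shift [ 0.1233  0.1482 -0.1264] turn [ 0.001 -0.002  0.   ] deg 0.1 rows>= 5.0
opt True shift [ 0.1233  0.1482 -0.1264] turn [-3.141e+00 -0.000e+00 -2.000e-03] deg 179.9 rows>= 21.0
```

View pics/w4.png

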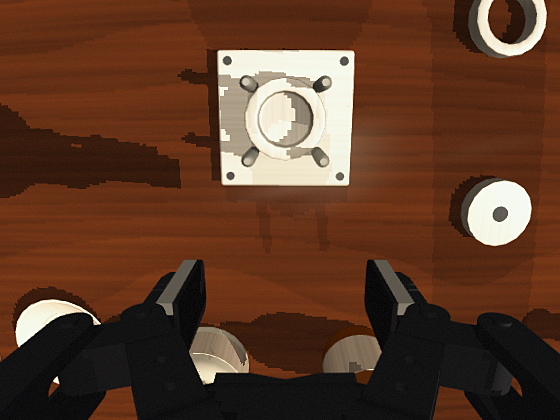

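The body sits centred between the four pins at (286,118). Next is the spacer.

Emit:
{"fn": "jog_arm", "kwargs": {"rows": [[0,0.04,-0.03,0,0,0,78],[0,0.08,-0.065,0,0,0,78],[0.02,0.12,-0.1,0,0,0,78],[0.05,0.145,-0.12,0,0,0,78],[0.08,0.148,-0.127,0,0,0,78],[0.11,0.148,-0.128,0,0,0,78],[0.12,0.148,-0.128,0,0,0,78],[0.1245,0.148,-0.128,0,0,0,78],[0.1245,0.148,-0.128,0,0,0,70],[0.1245,0.148,-0.128,0,0,0,60],[0.1245,0.148,-0.128,0,0,0,50],[0.1245,0.148,-0.128,0,0,0,45],[0.1245,0.148,-0.128,0,0,0,40],[0.1245,0.148,-0.128,0,0,0,40],[0.1245,0.148,-0.128,0,0,0,40]]}}

```text
time: 9.9
tool_pos: [0.447, 0.199, 0.0035]
tcp_rot: [-0.0, 1.57, 0.001]
wrist_force: [-0.7, -2.2, 6.5]
width: 0.57
```

Run:
```python
from h import *
st=show()
```

```text
t 9.9 pos [0.447  0.199  0.0035] x [ 0.001  0.001 -1.   ] y [-0.001  1.     0.001] q [ 0.37  0.18  2.18  0.    0.78 -1.2 ] F [-0.7 -2.2  6.5] w 0.57
```

Emit:
{"fn": "jog_arm", "kwargs": {"rows": [[0,0,0,0,0,0,78],[-0.001,0,0,0,0,0,78],[-0.001,0,0,0.14,0,0,78],[-0.001,0,0,0.28,0,0,78],[-0.001,0,0,0.42,0,0,78],[-0.001,0,0,0.56,0,0,78],[-0.001,0,0,0.7,0,0,78],[-0.001,0,0,0.84,0,0,78],[-0.001,0,0,0.98,0,0,78],[-0.001,0,0,1.12,0,0,78],[-0.001,0,0,1.26,0,0,78],[-0.001,0,0,1.4,0,0,78],[-0.001,0,0,1.52,0,0,78],[0,0,0,1.571,0,0,75],[0,0,0,1.571,0,0,60],[0,0,0,1.571,0,0,50],[0,0,0,1.571,0,0,45],[0,0,0,1.571,0,0,40],[0,0,0,1.571,0,0,40],[0,0,0,1.571,0,0,40]]}}

```text
time: 11.9
tool_pos: [0.4472, 0.1991, 0.0037]
tcp_rot: [1.21, 1.209, -1.207]
wrist_force: [0.1, -0.1, 2.4]
width: 0.563
```

Run:
```python
from h import *
st=show()
goal([.515,.051,.09],0)
```

```text
t 11.9 pos [0.4472 0.1991 0.0037] x [ 0.002  0.001 -1.   ] y [1.    0.001 0.002] q [0.37 0.18 2.18 0.   0.78 0.37] F [ 0.1 -0.1  2.4] w 0.563
opt False shift [-0.0863  0.0678  0.1481] turn [ 0.001 -0.001 -0.002] deg 0.1 rows>= 4.0
opt True shift [-0.0863  0.0678  0.1481] turn [-3.141e+00  3.000e-03 -1.000e-03] deg 180.0 rows>= 21.0
```

Emit:
{"fn": "jog_arm", "kwargs": {"rows": [[-0.04,0,0,0,0,0,40],[-0.08,0.005,0.01,0,0,0,40],[-0.096,0.025,0.05,0,0,0,40],[-0.096,0.045,0.095,0,0,0,40],[-0.096,0.06,0.13,0,0,0,40],[-0.096,0.0676,0.146,0,0,0,40],[-0.096,0.0678,0.148,0,0,0,40],[-0.09,0.0678,0.148,0,0,0,40],[-0.08,0.0678,0.148,0,0,0,40],[-0.075,0.0678,0.148,0,0,0,40],[-0.07,0.0678,0.148,0,0,0,40],[-0.07,0.0678,0.148,0,0,0,40]]}}

```text
time: 13.1
tool_pos: [0.5137, 0.0517, 0.0723]
tcp_rot: [1.208, 1.211, -1.208]
wrist_force: [0.7, -0.4, -0.2]
width: 0.558
```

Run:
```python
from h import *
st=show()
goal([.515,.051,.0405],0)
```

```text
t 13.1 pos [0.5137 0.0517 0.0723] x [-0.001  0.001 -1.   ] y [ 1.     0.002 -0.001] q [0.05 0.12 2.09 0.   0.93 0.05] F [ 0.7 -0.4 -0.2] w 0.558
opt False shift [0.0318 0.0013 0.0007] turn [ 0.002 -0.001  0.001] deg 0.1 rows>= 1.0
opt True shift [0.0318 0.0013 0.0007] turn [-3.14e+00 -1.00e-03 -1.00e-03] deg 179.9 rows>= 21.0
```

Emit:
{"fn": "jog_arm", "kwargs": {"rows": [[0.002,0.0013,0.0007,0.002,0,0,40],[0.004,0.0013,0.0007,0.002,0,0,40],[0.012,0.0013,0.0007,0.002,0,0,40],[0.02,0.0013,0.0007,0.002,0,0,40],[0.028,0.0013,0.0007,0.002,0,0,40],[0.0318,0.0013,0.0007,0.002,0,0,40],[0.0318,0.0013,0.0007,0.002,0,0,40],[0.0318,0.0013,0.0007,0.002,0,0,40]]}}

```text
time: 13.9
tool_pos: [0.515, 0.051, 0.0402]
tcp_rot: [1.209, 1.21, -1.21]
wrist_force: [-0.6, -0.3, 0.6]
width: 0.562
```

Run:
```python
from h import *
st=show()
```

```text
t 13.9 pos [0.515  0.051  0.0402] x [-0.001  0.001 -1.   ] y [ 1.    -0.    -0.001] q [0.05 0.17 2.11 0.   0.87 0.05] F [-0.6 -0.3  0.6] w 0.562
```

Emit:
{"fn": "jog_arm", "kwargs": {"rows": [[0.0,0,0,0,0,0,62],[0.0,0,0,0,0,0,68],[0,0,0,0,0,0,75],[-0.03,0,0,0,0,0,75],[-0.07,0,0,0,0,0,75],[-0.09,0.02,-0.04,0,0,0,78],[-0.09,0.04,-0.09,0,0,0,78],[-0.09,0.06,-0.13,0,0,0,78],[-0.09,0.065,-0.157,0,0,0,78],[-0.09,0.065,-0.157,0,0,0,78],[-0.09,0.065,-0.157,0,0,0,78]]}}

```text
time: 15.0
tool_pos: [0.5798, 0.2083, 0.1299]
tcp_rot: [1.207, 1.211, -1.209]
wrist_force: [-0.6, 0.3, 1.0]
width: 0.78
```

Run:
```python
from h import *
st=show()
a=imaging.read_camera("top");cv2.imwrite("pics/t5.png",cv2.resize(a[170:280,200:330],None,fx=5,fy=5,interpolation=cv2.INTER_CUBIC))
goal([.5803,.2083,.0035],0)
```

```text
t 15.0 pos [0.5798 0.2083 0.1299] x [-0.002  0.    -1.   ] y [ 1.     0.001 -0.002] q [0.3  0.24 1.83 0.   1.07 0.3 ] F [-0.6  0.3  1. ] w 0.78
opt False shift [ 0.1263  0.001  -0.0008] turn [0.    0.    0.002] deg 0.1 rows>= 3.0
opt True shift [ 0.1263  0.001  -0.0008] turn [-3.141e+00 -3.000e-03  0.000e+00] deg 180.0 rows>= 21.0
```

View pics/t5.png

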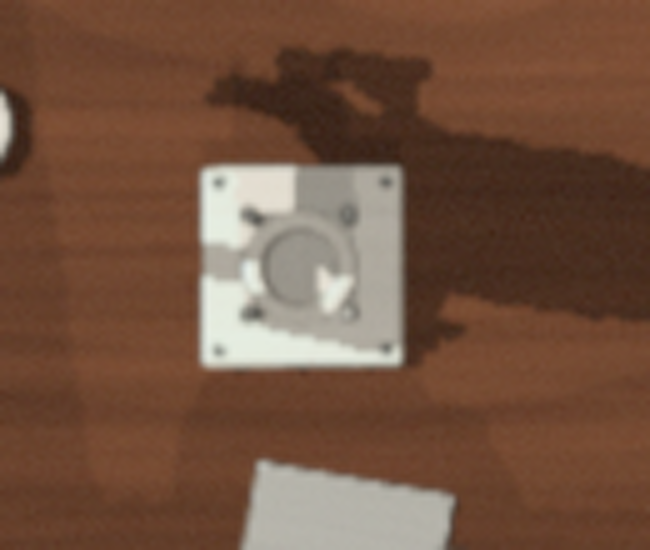

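The top view shows the ring centred between the pins on the body. Now the disc.

Emit:
{"fn": "jog_arm", "kwargs": {"rows": [[0.045,0.001,-0.0008,0,0,0.002,78],[0.09,0.001,-0.0008,0,0,0.002,78],[0.115,0.001,-0.0008,0,0,0.002,78],[0.1262,0.001,-0.0008,0,0,0.002,75],[0.1262,0.001,-0.0008,0,0,0.002,65],[0.1262,0.001,-0.0008,0,0,0.002,55],[0.1262,0.001,-0.0008,0,0,0.002,45],[0.1262,0.001,-0.0008,0,0,0.002,40],[0.1262,0.001,-0.0008,0,0,0.002,40],[0.1262,0.001,-0.0008,0,0,0.002,40]]}}

```text
time: 16.05
tool_pos: [0.5807, 0.2085, 0.0044]
tcp_rot: [1.209, 1.209, -1.208]
wrist_force: [-0.2, 0.7, -0.7]
width: 0.565
```

Emit:
{"fn": "jog_arm", "kwargs": {"rows": [[0,0,0,0,0,0,78],[-0.001,0,0,0,0,0,78],[-0.001,0,0,-0.14,0,0,78],[-0.001,0,0,-0.28,0,0,78],[-0.001,0,0,-0.42,0,0,78],[-0.001,0,0,-0.56,0,0,78],[-0.001,0,0,-0.7,0,0,78],[-0.001,0,0,-0.84,0,0,78],[-0.001,0,0,-0.98,0,0,78],[-0.001,0,0,-1.12,0,0,78],[-0.001,0,0,-1.26,0,0,78],[-0.001,0,0,-1.4,0,0,78],[-0.001,0,0,-1.52,0,0,78],[0,0,0,-1.571,0,0,75],[0,0,0,-1.571,0,0,60],[0,0,0,-1.571,0,0,50],[0,0,0,-1.571,0,0,45],[0,0,0,-1.571,0,0,40],[0,0,0,-1.571,0,0,40],[0,0,0,-1.571,0,0,40]]}}

```text
time: 18.05
tool_pos: [0.581, 0.2086, 0.0047]
tcp_rot: [0.0, 1.569, 0.001]
wrist_force: [-0.3, 0.1, 4.3]
width: 0.561
```

Run:
```python
from h import *
st=show()
goal([.515,.051,.09],np.pi/2)
```

```text
t 18.05 pos [0.581  0.2086 0.0047] x [ 0.002  0.    -1.   ] y [-0.  1.  0.] q [ 0.3   0.38  1.91 -0.    0.85 -1.27] F [-0.3  0.1  4.3] w 0.561
opt False shift [-0.0854 -0.1575 -0.0659] turn [ 0.     0.002 -0.   ] deg 0.1 rows>= 4.0
opt True shift [-0.0854 -0.1575 -0.0659] turn [-3.141e+00  1.000e-03  2.000e-03] deg 180.0 rows>= 21.0
```

Emit:
{"fn": "jog_arm", "kwargs": {"rows": [[-0.04,0,0,0,0.002,0,40],[-0.085,-0.005,0,0,0.002,0,40],[-0.1,-0.04,-0.015,0,0.002,0,40],[-0.1,-0.08,-0.033,0,0.002,0,40],[-0.1,-0.12,-0.05,0,0.002,0,40],[-0.1,-0.15,-0.062,0,0.002,0,40],[-0.1,-0.1575,-0.066,0,0.002,0,40],[-0.09,-0.1575,-0.066,0,0.002,0,40],[-0.08,-0.1575,-0.066,0,0.002,0,40],[-0.07,-0.1575,-0.066,0,0.002,0,40],[-0.07,-0.1575,-0.066,0,0.002,0,40],[-0.07,-0.1575,-0.066,0,0.002,0,40]]}}

```text
time: 19.25
tool_pos: [0.5146, 0.0518, 0.0735]
tcp_rot: [-0.001, 1.573, 0.002]
wrist_force: [0.7, 0.1, -1.4]
width: 0.564
```

Run:
```python
from h import *
st=show()
goal([.515,.051,.0555],np.pi/2)
```

```text
t 19.25 pos [0.5146 0.0518 0.0735] x [-0.002  0.    -1.   ] y [-0.002  1.     0.   ] q [ 0.05  0.12  2.08  0.    0.93 -1.52] F [ 0.7  0.1 -1.4] w 0.564
opt False shift [ 0.018  -0.0008  0.0005] turn [ 0.002 -0.002 -0.   ] deg 0.2 rows>= 1.0
opt True shift [ 0.018  -0.0008  0.0005] turn [-3.14e+00  1.00e-03 -4.00e-03] deg 179.9 rows>= 21.0
```

Emit:
{"fn": "jog_arm", "kwargs": {"rows": [[0,-0.0009,0.0005,0.002,-0.002,0,40],[0.002,-0.0009,0.0005,0.002,-0.002,0,40],[0.007,-0.0009,0.0005,0.002,-0.002,0,40],[0.012,-0.0009,0.0005,0.002,-0.002,0,40],[0.016,-0.0009,0.0005,0.002,-0.002,0,40],[0.0183,-0.0009,0.0005,0.002,-0.002,0,40],[0.0183,-0.0009,0.0005,0.002,-0.002,0,40],[0.0183,-0.0009,0.0005,0.002,-0.002,0,40]]}}

```text
time: 20.05
tool_pos: [0.5151, 0.0509, 0.0552]
tcp_rot: [0.001, 1.571, -0.0]
wrist_force: [0.2, -0.2, -0.9]
width: 0.563
```

Run:
```python
from h import *
st=show()
```

```text
t 20.05 pos [0.5151 0.0509 0.0552] x [-0.  0. -1.] y [0. 1. 0.] q [ 0.05  0.15  2.1   0.    0.9  -1.52] F [ 0.2 -0.2 -0.9] w 0.563
```

Emit:
{"fn": "jog_arm", "kwargs": {"rows": [[0.0,0,0,0,0,0,62],[0.0,0,0,0,0,0,68],[0,0,0,0,0,0,75],[-0.01,0,0,0,0,0,75],[-0.04,0,0,0,0,0,75],[-0.08,0,0.03,0,0,0,75],[-0.08,0,0.06,0,0,0,75],[-0.08,0,0.06,0,0,0,75],[-0.08,0,0.06,0,0,0,75]]}}

```text
time: 20.95
tool_pos: [0.5753, 0.0508, 0.1357]
tcp_rot: [0.001, 1.571, -0.0]
wrist_force: [-0.7, 0.4, -0.4]
width: 0.746
```

Run:
```python
from h import *
st=show()
a=imaging.read_camera("wrist");cv2.imwrite("pics/w6.png",a)
t=imaging.read_camera("top");T=cv2.resize(t[170:245,345:475],(546,315),interpolation=cv2.INTER_CUBIC)
W=cv2.resize(a[20:270,180:400],(277,315))
cv2.imwrite("pics/c6.png",np.hstack([T[:, :523],W]))
```

```text
t 20.95 pos [0.5753 0.0508 0.1357] x [-0.  0. -1.] y [0. 1. 0.] q [ 0.04  0.16  1.91  0.    1.07 -1.53] F [-0.7  0.4 -0.4] w 0.746
```

View pics/c6.png

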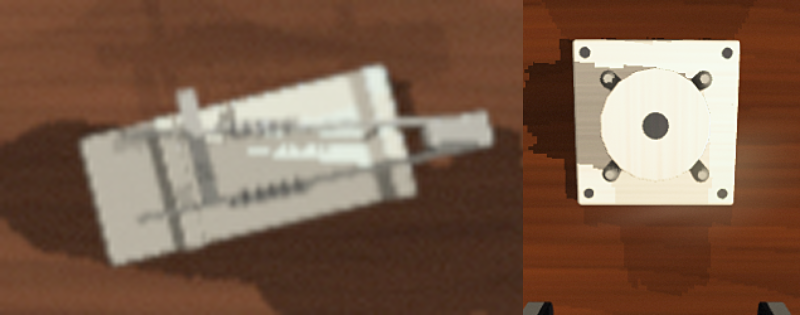

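The right half shows the disc flat and centred between the pins. The left half shows the tweezers' ribs at crop pixels (268,192) on the fixed arm, which is the lower one and parallel to the rest, and (262,128) on the moving arm. The gauge tongue is at about (197,145). Next I'll hover over the tweezers.

Run:
```python
from h import *
print(px2w("top",[[408.1,208.1],[461.7,200.5],[401,206]],.044))
g=px2w("top",[[408.1,208.1]],.044)[0]; yaw=np.radians(12.7)
x=np.array([-np.sin(yaw),np.cos(yaw)])
goal([*(g-.05*x),.16],yaw)
```

```text
[[ 0.54302081 -0.27608238]
 [ 0.55856084 -0.39336111]
 [ 0.54778741 -0.26068725]]
opt False shift [-0.0256 -0.3756 -0.0195] turn [ 1.349e+00 -2.000e-03  1.000e-03] deg 77.3 rows>= 9.0
opt True shift [-0.0256 -0.3756 -0.0195] turn [-1.793 -0.002 -0.003] deg 102.7 rows>= 12.0
```

Emit:
{"fn": "jog_arm", "kwargs": {"rows": [[-0.026,-0.02,0,0.14,0,0,75],[-0.026,-0.06,0,0.28,0,0,75],[-0.026,-0.1,-0.005,0.42,0,0,75],[-0.026,-0.145,-0.01,0.56,0,0,75],[-0.026,-0.19,-0.015,0.7,0,0,75],[-0.026,-0.235,-0.02,0.84,0,0,75],[-0.026,-0.28,-0.02,0.98,0,0,75],[-0.026,-0.32,-0.02,1.12,0,0,75],[-0.026,-0.355,-0.02,1.25,0,0,75],[-0.026,-0.375,-0.02,1.33,0,0,75],[-0.026,-0.3755,-0.02,1.349,0,0,75],[-0.026,-0.3755,-0.02,1.349,0,0,75],[-0.026,-0.3755,-0.02,1.349,0,0,75]]}}

```text
time: 22.35
tool_pos: [0.5529, -0.3232, 0.1598]
tcp_rot: [1.043, 1.311, -1.045]
wrist_force: [0.6, 0.3, -0.2]
width: 0.75
```

Run:
```python
from h import *
import pickle
st=show();pickle.dump(st,open("st7.pkl","wb"))
a=imaging.read_camera("wrist");cv2.imwrite("pics/w7.png",a)
cv2.imwrite("pics/c7.png",cv2.resize(a[0:290,100:470],None,fx=2,fy=2,interpolation=cv2.INTER_CUBIC))
```

```text
t 22.35 pos [ 0.5529 -0.3232  0.1598] x [-0.004  0.002 -1.   ] y [ 0.975  0.221 -0.003] q [-0.57  0.25  1.75 -0.    1.14 -0.79] F [ 0.6  0.3 -0.2] w 0.75
```

View pics/c7.png

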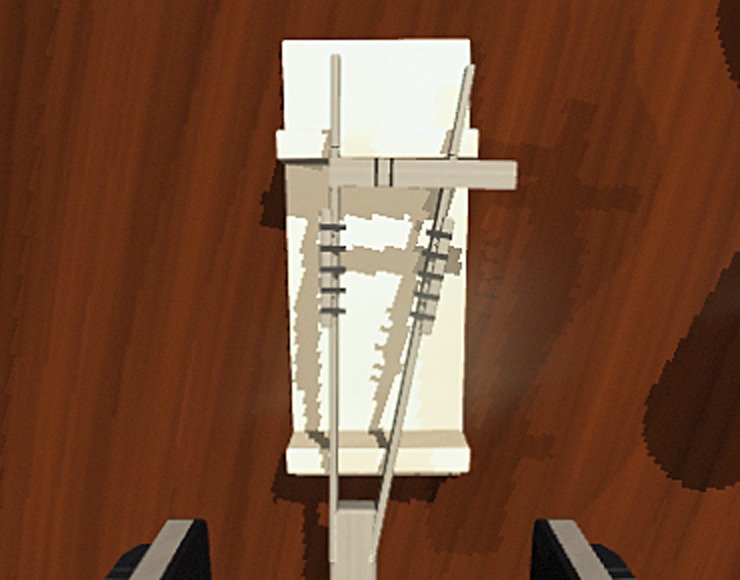

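The wrist view shows the tweezers lying straight on the rest. In crop pixels, the fixed plate's ribs run from (332,227) to (332,311) with their outer edge at x≈319, and the moving plate's ribs run from (439,233) to (422,317) with their outer edge near 446. The tips are at (335,58) and (471,68), and the mark lines are at x≈377 and 391, y≈172.

Run:
```python
from h import *
import pickle
st=pickle.load(open("st7.pkl","rb"))
c=lambda L:np.array(L,float)/2+[100,0]-.25
f=lambda L,z:px2w("wrist",c(L),z,st)
P=f([[335,60],[334,480]],.041);d=P[0]-P[1];d/=np.linalg.norm(d)
print("x dir",d,"jaw yaw deg",np.degrees(np.arctan2(-d[0],d[1])))
R1=f([[319,227],[319,311]],.044);R2=f([[453,234],[435,318]],.044)
n=np.array([-d[1],d[0]])
o1=R1.mean(0);o2=R2.mean(0)
print("fixed outer",o1,"moving",o2,"width",(o1-o2)@n,"along",(o1-o2)@d)
T=f([[335,56],[471,66]],.037);print("tips",T,"tip fixed ahead of rib",(T-o1)@d)
mk=f([[384,172]],.044)[0];print("mark ahead of rib centre",(mk-o1)@d,"side",(mk-o1)@n)
gc=(o1+o2)/2; gc=gc-((gc-o1)@d)*d; print("grip mid",gc)
yaw=np.arctan2(-d[0],d[1])
goal([*gc,.020],yaw)
p,Tc=cam("wrist",st)
```

```text
x dir [-0.20785157  0.97816038] jaw yaw deg 11.996478680087826
fixed outer [ 0.52389412 -0.27909927] moving [ 0.56582159 -0.27199058] width 0.042489346737827983 along 0.0017612478101818195
tips [[ 0.51414348 -0.20997633]
 [ 0.55866176 -0.20299924]] tip fixed ahead of rib [0.06964001 0.06721152]
mark ahead of rib centre 0.032187862419142246 side -0.02151967979983967
grip mid [ 0.54467481 -0.27468353]
opt False shift [ 0.1401  0.0029 -0.0488] turn [ 0.014 -0.002  0.003] deg 0.8 rows>= 3.0
opt True shift [ 0.1401  0.0029 -0.0488] turn [-3.127e+00 -5.000e-03 -3.000e-03] deg 179.2 rows>= 21.0
```

Emit:
{"fn": "jog_arm", "kwargs": {"rows": [[0,0.0029,-0.03,0.014,0,0.003,75],[0.03,0.0029,-0.0488,0.014,-0.002,0.003,75],[0.07,0.0029,-0.0488,0.014,-0.002,0.003,75],[0.1,0.0029,-0.0488,0.014,-0.002,0.003,75],[0.125,0.0029,-0.0488,0.014,-0.002,0.003,75],[0.142,0.0029,-0.0488,0.014,-0.002,0.003,75],[0.142,0.0029,-0.0488,0.014,-0.002,0.003,65],[0.142,0.0029,-0.0488,0.014,-0.002,0.003,55],[0.142,0.0029,-0.0488,0.014,-0.002,0.003,47],[0.142,0.0029,-0.0488,0.014,-0.002,0.003,42],[0.142,0.0029,-0.0488,0.014,-0.002,0.003,38],[0.142,0.0029,-0.0488,0.014,-0.002,0.003,35],[0.142,0.0029,-0.0488,0.014,-0.002,0.003,33],[0.142,0.0029,-0.0488,0.014,-0.002,0.003,33],[0.142,0.0029,-0.0488,0.014,-0.002,0.003,33]], "force": 30}}

```text
time: 23.9
tool_pos: [0.5454, -0.2754, 0.0189]
tcp_rot: [1.053, 1.299, -1.053]
wrist_force: [-0.5, -1.7, 3.9]
width: 0.332
```

Run:
```python
from h import *
import pickle
st=show();pickle.dump(st,open("st8.pkl","wb"))
a=imaging.read_camera("wrist");cv2.imwrite("pics/w8.png",a)
cv2.imwrite("pics/c8.png",cv2.resize(a[0:300,140:420],None,fx=2,fy=2,interpolation=cv2.INTER_CUBIC))
```

```text
t 23.9 pos [ 0.5454 -0.2754  0.0189] x [ 0.001 -0.001 -1.   ] y [0.978 0.208 0.001] q [-0.51  0.35  1.92 -0.    0.87 -0.72] F [-0.5 -1.7  3.9] w 0.332
```

View pics/c8.png

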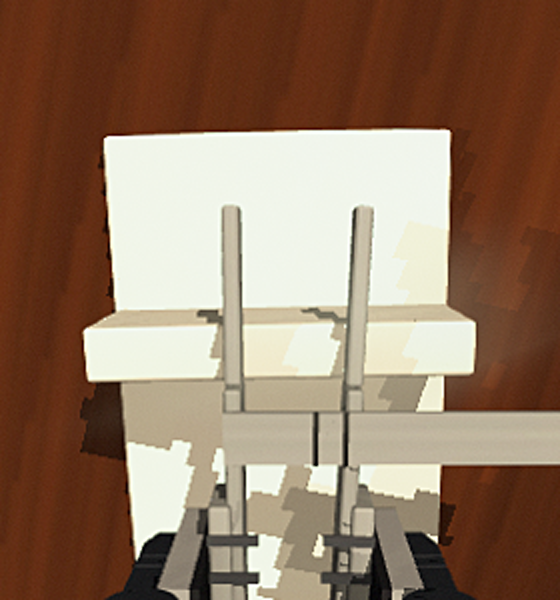

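The wrist view shows the plates between the pads. The tips' inner edges are at crop x≈242 and 354 (y≈215). The moving arm's outer edge is at x≈362, beside mark lines at 317 and 346, so the gap is still wider than the mark.

Run:
```python
from h import *
import pickle
st=pickle.load(open("st8.pkl","rb"))
c=lambda L:np.array(L,float)/2+[140,0]-.25
f=lambda L,z:px2w("wrist",c(L),z,st)
t=f([[242,213],[354,213]],.039);print("gap",np.linalg.norm(t[0]-t[1]))
t=f([[219,505],[373,505]],.044);print("plates outer",np.linalg.norm(t[0]-t[1]))
t=f([[317,438],[346,438]],.044);print("marks",np.linalg.norm(t[0]-t[1]))
t=f([[362,405]],.042)-f([[331.5,405]],.044);print("edge off mark",np.linalg.norm(t))
g=cv2.imread("pics/w8.png")
for r in (106,112,120,130): print(r,g[r,245:335].mean(1).astype(int).tolist())
```

```text
gap 0.01771824398108101
plates outer 0.025832598858498142
marks 0.00473898510236498
edge off mark 0.0051515528285803
106 [240, 240, 241, 240, 247, 215, 133, 175, 185, 182, 185, 188, 183, 161, 96, 166, 242, 243, 240, 240, 240, 240, 240, 240, 240, 240, 240, 240, 241, 241, 240, 240, 240, 240, 239, 239, 240, 240, 240, 240, 240, 240, 240, 239, 240, 240, 240, 240, 240, 240, 241, 240, 240, 240, 241, 240, 240, 240, 240, 239, 240, 240, 239, 240, 240, 240, 239, 240, 241, 243, 255, 108, 37, 142, 168, 194, 186, 184, 184, 184, 163, 139, 252, 242, 240, 240, 240, 240, 240, 240]
112 [239, 240, 241, 241, 247, 210, 130, 172, 184, 183, 186, 189, 182, 167, 104, 125, 237, 246, 241, 240, 240, 241, 240, 240, 239, 240, 240, 240, 240, 240, 240, 239, 240, 240, 240, 240, 241, 241, 240, 240, 240, 240, 240, 240, 240, 241, 241, 240, 241, 239, 240, 240, 240, 240, 239, 239, 240, 241, 240, 241, 240, 239, 240, 240, 240, 240, 240, 240, 241, 246, 255, 67, 67, 149, 179, 188, 187, 186, 184, 181, 155, 176, 251, 242, 240, 240, 240, 240, 240, 240]
120 [240, 239, 240, 242, 247, 214, 138, 169, 183, 185, 185, 186, 183, 173, 107, 131, 238, 246, 240, 240, 241, 240, 240, 240, 240, 240, 241, 240, 240, 239, 240, 240, 240, 240, 240, 239, 240, 240, 240, 240, 239, 240, 239, 240, 241, 240, 240, 240, 241, 240, 240, 240, 240, 239, 240, 240, 240, 240, 239, 240, 240, 240, 240, 240, 239, 240, 240, 241, 242, 253, 183, 55, 128, 161, 191, 188, 185, 184, 187, 171, 145, 253, 244, 240, 240, 240, 240, 240, 240, 240]
130 [239, 239, 240, 241, 247, 216, 145, 161, 183, 182, 186, 188, 187, 172, 115, 92, 236, 247, 241, 241, 240, 240, 240, 240, 239, 241, 239, 240, 239, 239, 240, 239, 241, 241, 241, 240, 241, 240, 240, 239, 240, 240, 240, 239, 240, 240, 239, 239, 240, 239, 240, 239, 240, 240, 239, 240, 240, 240, 240, 240, 240, 240, 239, 240, 240, 240, 239, 240, 246, 255, 101, 73, 150, 184, 187, 187, 186, 187, 181, 152, 214, 247, 240, 240, 239, 240, 239, 240, 240, 238]
```

Emit:
{"fn": "jog_arm", "kwargs": {"rows": [[0,0,0,0,0,0,32],[0,0,0,0,0,0,31],[0,0,0,0,0,0,30],[0,0,0,0,0,0,29.5],[0,0,0,0,0,0,29],[0,0,0,0,0,0,29],[-0.005,0,0,0,0,0,29],[-0.015,0,0,0,0,0,29],[-0.035,0,0,0,0,0,29],[-0.065,0,0,0,0,0,29],[-0.095,0,0,0,0,0,29],[-0.11,0,0,0,0,0,29],[-0.11,0,0,0,0,0,29],[-0.11,0,0,0,0,0,29]]}}

```text
time: 25.35
tool_pos: [0.5448, -0.2749, 0.1282]
tcp_rot: [1.053, 1.3, -1.053]
wrist_force: [-0.4, -0.6, -0.7]
width: 0.292
```

```bash
cat > gap.py <<'E'
from h import *
import sys
def run(name):
    st=show(); a=imaging.read_camera("wrist"); cv2.imwrite("pics/%s.png"%name,a)
    h=cv2.cvtColor(a,cv2.COLOR_BGR2HSV)
    print([h[r,240:340,1].tolist() for r in (116,)])
    m=((h[...,1]<70)&(h[...,2]>90)).astype(np.uint8); m[:, :230]=0; m[:,345:]=0
    for r in (96,100,104,108,112,120,130,150,180,200):
        e=np.flatnonzero(np.diff(np.r_[0,m[r],0].astype(int))); print(r,e.tolist())
    return st,a
if __name__=="__main__": run(sys.argv[1])
E
python3 gap.py w9
```

```text
t 25.35 pos [ 0.5448 -0.2749  0.1282] x [ 0.001 -0.001 -1.   ] y [0.978 0.208 0.001] q [-0.51  0.23  1.85 -0.    1.07 -0.72] F [-0.4 -0.6 -0.7] w 0.292
[[12, 12, 11, 12, 13, 14, 11, 11, 12, 12, 12, 14, 11, 12, 10, 27, 38, 50, 42, 39, 43, 42, 42, 48, 53, 34, 17, 11, 11, 11, 12, 12, 13, 12, 12, 12, 12, 11, 14, 12, 11, 12, 12, 12, 12, 11, 12, 12, 12, 11, 10, 11, 11, 11, 11, 11, 11, 11, 10, 10, 11, 11, 10, 11, 10, 0, 35, 57, 48, 38, 37, 43, 40, 43, 47, 57, 8, 9, 10, 11, 12, 10, 11, 11, 10, 11, 10, 10, 10, 11, 10, 8, 15, 255, 204, 183, 185, 182, 180, 184]]
96 [231, 333]
100 [232, 333]
104 [232, 333]
108 [232, 333]
112 [232, 333]
120 [233, 306, 307, 332]
130 [233, 306, 307, 332]
150 [230, 265, 266, 337]
180 [236, 332]
200 [237, 266, 267, 305, 306, 332]
```

Run:
```python
from h import *
goal([.5296,-.0175,.095],np.radians(12))
```

```text
opt False shift [ 0.0323  0.0393 -0.2545] turn [-0.    -0.001  0.001] deg 0.1 rows>= 6.0
opt True shift [ 0.0323  0.0393 -0.2545] turn [3.142e+00 1.000e-03 1.000e-03] deg 180.0 rows>= 21.0
```

Emit:
{"fn": "jog_arm", "kwargs": {"rows": [[0,0.001,-0.005,0,0,0,29],[0,0.002,-0.015,0,0,0,29],[0,0.005,-0.03,0,0,0,29],[0,0.008,-0.05,0,0,0,29],[0,0.011,-0.075,0,0,0,29],[0,0.015,-0.1,0,0,0,29],[0,0.019,-0.125,0,0,0,29],[0,0.023,-0.15,0,0,0,29],[0,0.027,-0.175,0,0,0,29],[0,0.031,-0.2,0,0,0,29],[0,0.035,-0.222,0,0,0,29],[0,0.037,-0.238,0,0,0,29],[0,0.039,-0.248,0,0,0,29],[0.005,0.0393,-0.253,0,0,0,29],[0.013,0.0393,-0.2545,0,0,0,29],[0.022,0.0393,-0.2545,0,0,0,29],[0.029,0.0393,-0.2545,0,0,0,29],[0.032,0.0393,-0.2545,0,0,0,29],[0.032,0.0393,-0.2545,0,0,0,29],[0.032,0.0393,-0.2545,0,0,0,29]]}}

```text
time: 27.4
tool_pos: [0.5297, -0.0178, 0.0952]
tcp_rot: [1.054, 1.302, -1.055]
wrist_force: [0.9, -0.6, -0.7]
width: 0.29
```

Run:
```python
from h import *
st=show(); a=imaging.read_camera("wrist"); cv2.imwrite("pics/w10.png",a)
s=imaging.read_camera("scene"); cv2.imwrite("pics/s10.png",s)
W=cv2.resize(a[70:270,230:345],None,fx=3,fy=3,interpolation=cv2.INTER_CUBIC)
S=cv2.resize(s[140:290,190:340],None,fx=3,fy=3,interpolation=cv2.INTER_CUBIC)
c=np.zeros((600,795,3),np.uint8);c[:600,:345]=W;c[:450,345:]=S
cv2.imwrite("pics/c10.png",c)
```

```text
t 27.4 pos [ 0.5297 -0.0178  0.0952] x [-0.001  0.    -1.   ] y [ 0.978  0.207 -0.001] q [-0.08  0.12  2.04  0.    0.98 -0.29] F [ 0.9 -0.6 -0.7] w 0.29
```

View pics/c10.png

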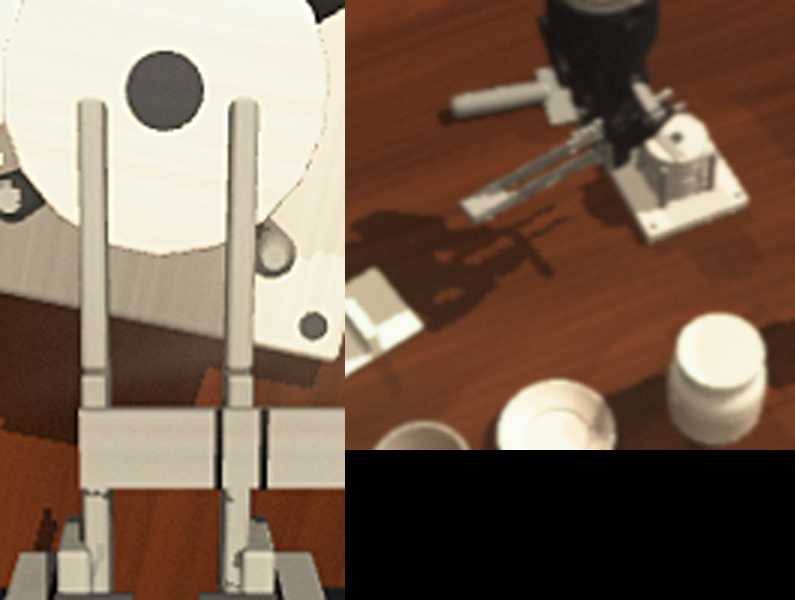

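The crop shows both tips over the disc. The stack is intact, and the mark lines are at crop x≈219 and 264 (midpoint 241.5). The moving arm's outer edge is at about 251, roughly 1.1 mm outside the midpoint, so the gap is about 13.5 mm. I'll squeeze by one per cent and hold.

Emit:
{"fn": "jog_arm", "kwargs": {"rows": [[0,0,0,0,0,0,28.5],[0,0,0,0,0,0,28],[0,0,0,0,0,0,28],[0,0,0,0,0,0,28],[0,0,0,0,0,0,28]]}}

```text
time: 28.0
tool_pos: [0.53, -0.0176, 0.0958]
tcp_rot: [1.054, 1.301, -1.054]
wrist_force: [0.4, 0.2, -0.7]
width: 0.285
```

Run:
```python
from h import *
b=cv2.imread("pics/w10.png")
st=show(); a=imaging.read_camera("wrist"); cv2.imwrite("pics/w11.png",a)
for i in (b,a):
    g=i.mean(2).astype(int)
    print("tips",g[112,250:322].tolist()); print("arm r198",g[198,300:322].tolist()); print("marks r218",g[218,298:324].tolist()); 
g=a.mean(2).astype(np.uint8);m=(g[80:130,266:303]<100).astype(np.uint8)
n,l,s,c=cv2.connectedComponentsWithStats(m);k=1+s[1:,4].argmax()
dot=px2w("wrist",[c[k]+[266,80]],.062,st)[0]
d=np.array([-.2079,.978]);print("dot",dot,"tip_mid(model)",st["tool_pos"][:2]+.07*d,"tip(ray)",px2w("wrist",[[285.5,104]],st["tool_pos"][2]+.0185,st))
```

```text
t 28.0 pos [ 0.53   -0.0176  0.0958] x [-0.  0. -1.] y [ 0.978  0.208 -0.   ] q [-0.08  0.12  2.04  0.    0.98 -0.29] F [ 0.4  0.2 -0.7] w 0.285
tips [239, 238, 239, 241, 248, 212, 141, 178, 196, 194, 196, 198, 193, 183, 118, 139, 237, 245, 240, 239, 238, 239, 239, 238, 240, 240, 245, 249, 237, 156, 78, 58, 67, 72, 71, 69, 68, 62, 58, 50, 147, 245, 249, 244, 241, 240, 240, 239, 240, 240, 239, 239, 239, 239, 243, 253, 94, 114, 163, 199, 198, 195, 196, 197, 185, 163, 202, 245, 241, 239, 240, 239]
arm r198 [74, 69, 73, 65, 75, 74, 123, 163, 180, 180, 179, 183, 181, 186, 101, 61, 73, 70, 71, 71, 69, 70]
marks r218 [188, 189, 197, 138, 48, 18, 135, 188, 191, 189, 187, 187, 187, 187, 188, 188, 189, 199, 124, 41, 20, 136, 190, 191, 188, 186]
tips [240, 239, 240, 240, 240, 242, 248, 207, 146, 185, 196, 195, 195, 201, 190, 171, 89, 223, 247, 240, 238, 238, 237, 239, 238, 245, 250, 238, 156, 79, 66, 69, 74, 74, 71, 70, 67, 61, 51, 149, 248, 251, 247, 242, 240, 239, 240, 238, 239, 239, 239, 240, 246, 232, 77, 140, 178, 199, 197, 195, 194, 199, 174, 159, 248, 242, 239, 239, 240, 239, 239, 239]
arm r198 [70, 70, 73, 69, 119, 156, 180, 183, 181, 182, 184, 178, 106, 67, 69, 70, 70, 71, 67, 70, 69, 72]
marks r218 [189, 187, 188, 192, 165, 68, 22, 90, 184, 193, 189, 186, 186, 188, 187, 187, 188, 188, 195, 165, 66, 18, 46, 186, 194, 189]
dot [0.51423087 0.05082874] tip_mid(model) [0.51548516 0.05081956] tip(ray) [[0.51540133 0.04878626]]
```

The gap now reads about 12.4 mm, with the arm's edge within about 0.4 mm of the mark's middle. The tips are within 3 mm of the disc's axis. Now I'll hold for over 3 s.

Emit:
{"fn": "jog_arm", "kwargs": {"rows": [[0,0,0,0,0,0,28],[0,0,0,0,0,0,28],[0,0,0,0,0,0,28],[0,0,0,0,0,0,28],[0,0,0,0,0,0,28],[0,0,0,0,0,0,28],[0,0,0,0,0,0,28],[0,0,0,0,0,0,28],[0,0,0,0,0,0,28],[0,0,0,0,0,0,28],[0,0,0,0,0,0,28],[0,0,0,0,0,0,28],[0,0,0,0,0,0,28],[0,0,0,0,0,0,28],[0,0,0,0,0,0,28],[0,0,0,0,0,0,28],[0,0,0,0,0,0,28],[0,0,0,0,0,0,28],[0,0,0,0,0,0,28],[0,0,0,0,0,0,28]]}}

```text
time: 30.05
tool_pos: [0.53, -0.0176, 0.0957]
tcp_rot: [1.054, 1.301, -1.054]
wrist_force: [0.6, -0.7, -0.9]
width: 0.282
```

Emit:
{"fn": "jog_arm", "kwargs": {"rows": [[0,0,0,0,0,0,28],[0,0,0,0,0,0,28],[0,0,0,0,0,0,28],[0,0,0,0,0,0,28],[0,0,0,0,0,0,28],[0,0,0,0,0,0,28],[0,0,0,0,0,0,28],[0,0,0,0,0,0,28],[0,0,0,0,0,0,28],[0,0,0,0,0,0,28],[0,0,0,0,0,0,28],[0,0,0,0,0,0,28],[0,0,0,0,0,0,28],[0,0,0,0,0,0,28],[0,0,0,0,0,0,28],[0,0,0,0,0,0,28],[0,0,0,0,0,0,28],[0,0,0,0,0,0,28],[0,0,0,0,0,0,28],[0,0,0,0,0,0,28]]}}

```text
time: 32.05
tool_pos: [0.53, -0.0176, 0.0957]
tcp_rot: [1.054, 1.301, -1.054]
wrist_force: [0.3, 0.4, -0.8]
width: 0.278
```

Run:
```python
from h import *
st=show(); a=imaging.read_camera("wrist"); cv2.imwrite("pics/w12.png",a)
g=a.mean(2).astype(int)
print("tips",g[112,250:322].tolist()); print("arm r198",g[198,300:322].tolist()); print("marks r218",g[218,298:324].tolist())
b=cv2.imread("pics/w11.png");print("diff",cv2.absdiff(a,b).mean(), np.abs(st["joint_vel"]).max())
```

```text
t 32.05 pos [ 0.53   -0.0176  0.0957] x [-0.  0. -1.] y [ 0.978  0.208 -0.   ] q [-0.08  0.12  2.04  0.    0.98 -0.29] F [ 0.3  0.4 -0.8] w 0.278
tips [240, 240, 240, 240, 240, 242, 249, 207, 146, 188, 197, 193, 197, 198, 190, 173, 93, 225, 246, 240, 238, 238, 239, 238, 239, 245, 249, 238, 158, 78, 64, 71, 73, 75, 75, 75, 72, 66, 52, 151, 248, 250, 247, 241, 240, 240, 239, 238, 239, 239, 239, 240, 247, 233, 79, 141, 177, 201, 199, 194, 194, 200, 173, 161, 248, 241, 239, 239, 239, 239, 239, 239]
arm r198 [71, 69, 75, 69, 118, 157, 179, 182, 180, 181, 180, 181, 104, 68, 68, 71, 68, 70, 69, 71, 69, 68]
marks r218 [189, 186, 189, 194, 164, 66, 16, 92, 186, 192, 186, 186, 188, 187, 187, 189, 186, 188, 197, 164, 65, 25, 46, 184, 196, 188]
diff 2.0438860544217685 0.0010377574904622095
```

Nothing moved between the two pictures 4 s apart, so I'm handing in.

```bash
python3 -c "
from workcell import finish_job
print(finish_job())"
```

```text
the job is handed in; nothing more can be done
None
```

I built the cell in the pocket in order (body, spacer ring, top disc). I then lifted the tweezers off their rest and held them over the disc at the gap mark. The job was handed in at about 32 s of the 72 s allowed; it reports no verdict.

**Stack:** in the wrist and top pictures each part lay centred between the four pins, and no contact force showed while I lowered them. I judged flatness from those pictures and did not measure it. At the end the disc's dot was within about 1 mm of the pocket centre I had measured.

**Tweezers:** they were gripped at 28% opening with the force set to 30 N.
- **Position:** the tips were about 1–3 mm from the disc's axis and about 5 cm above its top. The height comes from the tool pose and the given sizes.
- **Level:** I judged this from the pictures only.
- **Gap:** about 12.4 mm, with the moving arm's edge within about 0.4 mm of the mark's middle.
- **Hold:** the tip and mark pixels stayed put across two pictures 4 s apart.

**Disagreements:**
- My first gap estimate, with the tweezers still on the rest, varied between 17.7 and 18.6 mm depending on the scale I used. I relied on the mark lines for the final setting.
- On the table the fingers met slight resistance of about 2–6 N at 4 mm tool height; this had no visible effect.
- I did not measure the other labware again at the end. No move went near it.

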